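# Move a shackle from the sprung safety hook to the open storage arm

## Robot

A 6-joint arm with a two-finger parallel gripper is mounted at the origin on the work surface. World frame = base frame: x ahead of the robot, y to its left, z up, the work surface at z = 0. Lengths are in mm, angles in degrees, forces in N, time in s.
With the tool pointing down it reaches from about 200 to 875 mm from the base axis. Payload 3.4 kg.
Tool frame: the origin (TCP) lies at the very end of the fingers, on their centre line; the grasp point (between the pads) lies 19 mm behind it; z points along the fingers, x is the direction in which the jaws open and shut, and the axes are right-handed (so a half turn about z gives the same grasp; the last joint's range is limited). The gripper opens to 94 mm and grips with 3 to 60 N. Pads are 16 mm wide; open, the fingers measure 119 mm over their backs; the gripper's body (75 mm by 177 mm) begins 78 mm behind the grasp point.
Start: joints at [60.848, 15.808, 86.224, -0, 77.962, -6.933], TCP at [217.458, 532.332, 205.493] pointing down, gripper open.
Joint ranges: [-165.64, 165.64], [-43.16, 119.46], [12.63, 154.43], [-67.54, 247.53], [6.08, 155.33], [-154.97, 154.97]. Speed limits (degrees/s): [147.25, 147.25, 180, 180, 180, 180].

## Interface

Orientations are given as a 3x3 rotation matrix whose columns are the frame's x, y, z axes.
In Python, from cell import env gives the robot as it stands.
- The arm moves only by the tool play_rows, never from a script. Its argument "series" is one flat list of numbers, 7 for each row, row after row: the turn, a rotation vector about the tool's x, y, z in degrees, then the shift along the tool's x, y, z in cm, then the finger opening in cm, from 0 to 9.4. In form: [wx, wy, wz, dx, dy, dz, gripper, wx, wy, wz, dx, dy, dz, gripper, ...]. A call has 1 to 5 rows; each row shifts and turns the commanded pose from where the row before left it, along the tool's axes as they then stand; what a row does not reach is not made up. A row lasts 1/8 s, in which the tool goes at most 62.5 mm and 10.7 degrees, less where a joint would pass 70% of its speed; a pose out of reach is approached as far as the arm can. A call is refused whole if a number of a shift passes 6.25 or a number of a turn 10.7, either way. A call with a gripper value outside its range is refused whole. The fingers move at their own pace and stop on an object; "squeeze" is the grip in N (left out, the last holds). Time passes only in rows, so rows that do not move let the fingers close. It gives the time, the measured TCP pose, the force and the opening at its end, in the units of the state.
- env.get_obs(): the state, without advancing time (a new reading comes with each control period).
- env.capture(name): name is "scene" or "top" or "wrist"; returns the picture (480x640x3 uint8, blue, green, red); there is no depth.
- env.get_calibration(name): a dict with "fx", "fy", "cx", "cy" (pixels), "R" (3x3) and "t" (3): a world point X has camera coordinates R X + t. Camera axes: x right, y down, z forward; pixel columns grow to the right and rows downward; lengths in mm; the calibration is good to about 2 mm. A picture is of the moment at which its call begins: read the wrist's pose just before it. get_calibration takes no time and is no camera call; for the wrist camera it gives the pose at the moment of the call.
- env.close_job(): hands the job in, once; it reports no verdict.
Trained networks look in the newest picture that a camera, given by its name, has taken for a name from the list of things; names that differ only in an ending like _2 or _b are one class to them, and where a whole thing is asked for, a point or a joint stands for the part that bears it (a point fixed in the world has none). Each returns a list of dicts, best first, with "confidence" (0 to 1); they miss things now and then, are a little off and sometimes report something else, mostly with a low value. They report only what shows in the picture. A call takes as long as a camera call. They do not tell look-alikes from the thing itself.
- env.spot_in(label, camera): "rect" ([left, top, width, height] in pixels, round what is visible of it).
The state is a dict: "time": time; "joint_pos": joint angles; "qd": joint speeds; "joint_torque": joint torques, N m; "position": TCP position; "ee_rot": TCP orientation; "ft_force": force on the tool from outside, world axes, zero at the start; "ft_torque": the same for the moment, N m; "opening": finger opening in mm.
Only numpy, scipy, OpenCV 4.12 (cv2) and the standard library are available. Lean on these libraries where they do the work, as an engineer would, in place of code of your own. Each camera call takes 0.05 s, during which the arm holds its last target. There are 200 camera calls.

## Task

Take the yellow shackle off the red safety hook: press its bar back against the brass sprung keeper until it comes out from under the hook's nose, then lift it off past the keeper, and hang it gently by the same bar on the open blue arm, let go and leave it hanging at rest. Open the keeper with the shackle, never with the gripper, do not strain the hook while pressing and lifting (keep below about 15 N), and leave the other things on the bench where they are.

Things in the scene. Friction and masses are not known exactly. Their poses are not given: they have to be found in the camera images.
- shackle: Yellow square shackle, about 0.35 kg (varies), hanging upright on the red hook. Origin: middle of the underside of its top bar; z up, y along the bar, x through the opening (+x towards the hook's post). Top bar 54 long (y), 12 thick (x), 10 mm high. Opening 36 mm wide, 75 mm high under the bar; below it a steel cross pin 10 mm thick, heads out to y = +34 and -32 mm, lowest point z = -89 mm.
- shackle_grip (a point): Where to take the shackle: 2 mm below the underside of the bar, between the two parallel side cheeks (outer faces 54 mm apart along y, 12 mm thick in x, down to 87 mm below the bar). The hook, 14 to 20 mm wide, stands between the fingers; its parts rise at most 28 mm above this point.
- safety_stand: Grey fixed stand of the red hook. Origin on the bench, x from the hook's free end towards the post (post x 0 to 30 mm), z up. Hook bar 14 mm wide and high, top at z = 130 mm, free end near x = -131 mm: the hook is clamped up to 12 mm further in or out, differently each time and not measured; the shackle hangs anywhere in 27 mm of free seat.
- safety_top (a point): Top of the grey post (z = 134 mm). Hook, from its free end towards the post: tip 12 mm thick, 26 mm high; its nose (17 to 26 mm above the hook bar) overhangs the seat by 35 mm more; keeper face at 51 mm; keeper housing from 73 mm, 26 mm high. Lifted straight up the bar catches under the nose. Way off: press to +x, rise over 26 mm while pressed, then out over the tip to -x.
- keeper (a joint): Brass sprung keeper, a flat upright face 24 mm high, slides to +x of safety_stand when pressed: 0 closed, 0.010 m at its stop (firm rubber). The shackle's bar just clears the nose at 8 mm, with 2 mm to spare at the stop. Spring about 2.5 N to begin, 4 N at 8 mm, 4.5 N at the stop; beyond it the force climbs steeply.
- rest_stand: Blue fixed stand with the open storage arm. Origin on the bench, x from the arm's free end towards the post (post x 0 to 30 mm, top z = 134 mm), z up. Arm 14 mm wide and high, top at z = 130 mm, free end at x = -112 mm with an upturned tip 12 mm thick and 14 mm high. The bar belongs on the flat top between tip and post.
- rest_seat (a point): Middle of the flat top of the blue arm (x = -60 mm, z = 130 mm of rest_stand), where the underside of the shackle's bar should come to rest.
- tin: aluminium bowl 60 mm across, 32 mm high, bystander; origin at its underside
- hammer: hammer lying at the side, bystander
- screwdriver: screwdriver lying at the side, bystander
- ring: steel ring 60 mm across, 10 mm high, bystander
- sheave: copper-coloured rope wheel 68 mm across, 24 mm high, bystander
- pinbox: open wooden box 110 x 160 x 40 mm, bystander
- oiler: green can 48 mm across, 100 mm high, bystander
Not all that is in view belongs to the job. Of the things that look like the shackle, the largest one is meant.

How it is judged (in metres and radians):
On the way, in this order (a step that is already met when the one before it is completed fails the run):
1. the keeper is pressed open (8 mm or more) by the shackle's bar (value of joint keeper above 0.0075 m and contact force between shackle and keeper above 1.5 N), for 0.1 s.
2. the shackle is lifted off the hook and the keeper has sprung shut (value of joint keeper below 0.002 m and height (world z) of shackle above 0.156 m and contact force between shackle and hook below 0.1 N), for 0.1 s.
At the end, for the whole second after the job is handed in: The shackle hangs by its top bar on the blue arm between its tip and its post (bar within 18 mm of the arm's middle sideways, 4 mm in height), upright within 0.2 rad, at rest; the keeper is closed (within 2 mm) (x of shackle in the frame of rest_stand between -0.1 and 0 m and y of shackle in the frame of rest_stand between -0.018 and 0.018 m and z of shackle in the frame of rest_stand between 0.126 and 0.134 m and angle between shackle's own z axis and vertical below 0.2 rad and contact force between shackle and rest_stand above 1 N and linear speed of shackle below 0.02 m/s and value of joint keeper below 0.002 m); the robot touches nothing.
It fails at once if the hook or its keeper strained with more than 15 N while the keeper is open or the shackle is raised (contact force between any of shackle, the arm and hook above 15 N and (value of joint keeper above 0.001 m or height (world z) of shackle above 0.133 m)).
It fails at once if the keeper touched by the gripper (contact force between any of the fingers, the arm and keeper above 1 N).
It fails at once if the shackle slammed on the blue arm (more than 60 N) (contact force between shackle and rest_stand above 60 N).
It fails at once if a bystander pushed more than 30 mm (distance of any of tin, hammer, screwdriver, ring, sheave, pinbox, oiler from where it was at the start of the episode above 0.03 m).
It also fails if it takes over 67 s, if anything falls off the work surface, if the arm or the gripper's body presses on something with over 40 N, if the wrist force passes 120 N, or if a joint passes its speed limit or range.

## Working session

There is one attempt and no reset: what is moved stays moved. The work goes in short steps, Python scripts to look and compute and a tool call to move; the robot and the scene stay as the last step left them, time stands still between calls to the robot, and variables do not carry over. Pictures are saved under pics/ and viewed, about 8 in all and at most 12, crops included, and the job is handed in when it is done.

Besides the shell and the picture viewer there is one more tool, called in YAML: its name, and indented under it one key for each argument. play_rows: Moves the arm, as the interface text tells. Its arguments: {"type":"object","properties":{"series":{"type":"array","items":{"type":"number"}},"squeeze":{"type":"number"}},"required":["series"]}

```bash
mkdir -p pics; cat > h.py <<'E'
import cv2, numpy as np
from cell import env
np.set_printoptions(precision=2,suppress=True)
def cam(n):
    c=env.get_calibration(n); K=np.array([[c['fx'],0,c['cx']],[0,c['fy'],c['cy']],[0,0,1]]); return K,np.array(c['R']),np.array(c['t']).reshape(3)
def proj(n,X):
    K,R,t=cam(n); p=K@(R@np.asarray(X,float).T+t[:,None]); return (p[:2]/p[2]).T
def onz(n,u,v,z):
    K,R,t=cam(n); d=R.T@np.linalg.inv(K)@np.array([u,v,1.]); o=-R.T@t; return o+d*(z-o[2])/d[2]
E
python3 - <<'E'
from h import *
for n in('scene','top'):
    im=env.capture(n); cv2.imwrite(f'pics/{n}1.png',im)
    K,R,t=cam(n); print(n,K[0,0],-R.T@t,R[2])
    for l in('shackle','safety_stand','rest_stand','keeper','safety_top','rest_seat'):
        try: print(l,[(np.round(d['rect']).tolist(),round(d['confidence'],2)) for d in env.spot_in(l,n)][:4])
        except Exception as e: print(l,e)
E
```

```text
scene 523.8681476798873 [ 907.04  492.78 1023.6 ] [-0.3  -0.43 -0.85]
shackle [([381.0, 294.0, 18.0, 48.0], 0.81), ([363.0, 270.0, 14.0, 25.0], 0.66), ([398.0, 357.0, 20.0, 25.0], 0.47)]
safety_stand [([292.0, 314.0, 78.0, 70.0], 0.73)]
rest_stand [([199.0, 146.0, 80.0, 93.0], 0.96)]
keeper []
safety_top [([293.0, 310.0, 76.0, 72.0], 0.92)]
rest_seat [([202.0, 148.0, 75.0, 90.0], 0.85)]
top 461.70685668958805 [ 495.56   26.43 1144.65] [ 0.09 -0.03 -1.  ]
shackle [([289.0, 303.0, 23.0, 25.0], 0.6), ([248.0, 257.0, 20.0, 7.0], 0.58), ([170.0, 240.0, 18.0, 8.0], 0.55), ([373.0, 173.0, 43.0, 78.0], 0.42)]
safety_stand [([203.0, 175.0, 53.0, 62.0], 0.77)]
rest_stand [([372.0, 181.0, 43.0, 69.0], 0.69)]
keeper [([206.0, 228.0, 9.0, 14.0], 0.64), ([197.0, 240.0, 30.0, 14.0], 0.5)]
safety_top [([207.0, 227.0, 5.0, 11.0], 0.3)]
rest_seat [([372.0, 176.0, 46.0, 76.0], 0.73)]
```

View pics/scene1.png

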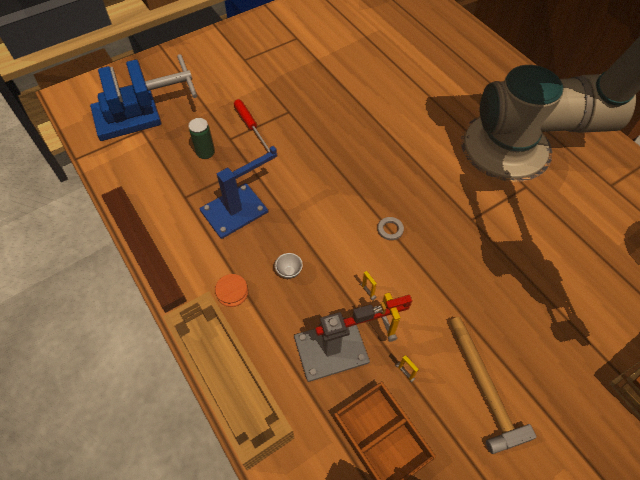

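View pics/top1.png

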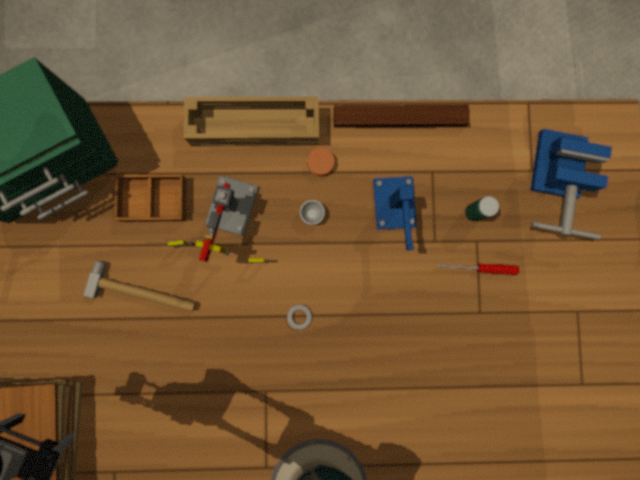

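Scene view: the shackle on the red hook is at about (392,318). Two small yellow look-alikes stand beside it at (370,284) and (408,367). In the top view these are (208,246), (258,260) and (178,243). The one on the hook is the largest, so I choose that one and check it in a close crop.

```bash
python3 - <<'E'
from h import *
for nm,u,v,z in (('post top',222,188,134),('hook tip end',204,260,156),('bar',209,246,140),('blue post',408,187,134),('blue tip',409,248,144)): print(nm,onz('top',u,v,z))
for nm,u,v,z in (('post top',333,324,134),('hook tip',410,302,150),('blue post',229,174,134),('blue tip',272,152,144)): print('S',nm,onz('scene',u,v,z))
o=env.get_obs(); print(o['position'],o['ee_rot']); K,R,t=cam('wrist'); print('wrist',K[0,0],-R.T@t,R)
a=cv2.imread('pics/scene1.png')[250:400,280:440]; b=cv2.imread('pics/top1.png')[170:275,160:272]
a=cv2.resize(a,(480,450),interpolation=cv2.INTER_CUBIC)
c=np.zeros((450,800,3),np.uint8); c[:,:480]=a; c[:300,480:]=cv2.resize(b,(320,300),interpolation=cv2.INTER_CUBIC); cv2.imwrite('pics/crop1.png',c)
E
```

```text
post top [700.92 205.48 134.  ]
hook tip end [541.42 239.17 156.  ]
bar [572.39 232.04 140.  ]
blue post [ 699.32 -207.62  134.  ]
blue tip [ 562.2  -203.14  144.  ]
S post top [683.52 206.67 134.  ]
S hook tip [546.18 253.21 150.  ]
S blue post [ 678.55 -199.74  134.  ]
S blue tip [ 573.59 -194.94  144.  ]
[217.48 532.34 205.51] [[ 0.38  0.93  0.  ]
 [ 0.93 -0.38  0.  ]
 [ 0.    0.   -1.  ]]
wrist 364.5517838134395 [138.47 565.64 384.77] [[ 0.38  0.93  0.  ]
 [ 0.89 -0.36  0.29]
 [ 0.27 -0.11 -0.96]]
```

View pics/crop1.png

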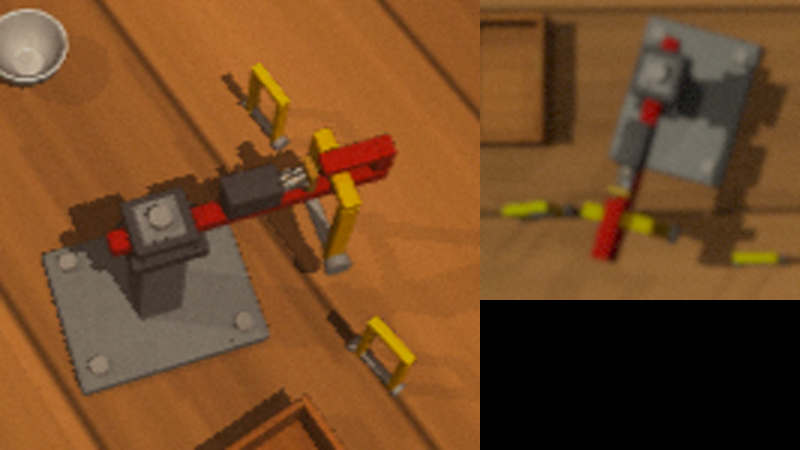

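Crop: the large shackle straddles the red hook, with its bar under the nose. The two small ones stand on the bench, so the choice holds. Next I move the wrist camera over the hook.

play_rows:
  series: [0,0,-9,0,0,0,9.4,0,0,0,-2.7,5,-1.3,9.4,0,0,0,-2.7,5,-1.3,9.4,0,0,0,-2.7,5,-1.3,9.4,0,0,0,-2.7,5,-1.3,9.4]

```text
time: 1.32
position: [388.6, 380.2, 258.1]
ee_rot: [[0.228, 0.974, 0.001], [0.974, -0.228, 0.001], [0.001, 0.0, -1.0]]
ft_force: [0.7, 0.3, 0.3]
opening: 94.0
```

play_rows:
  series: [0,0,0,-2.7,5,-1.3,9.4,0,0,0,-2.7,5,0,9.4,0,0,0,-2.7,5,0,9.4,0,0,0,-2.3,4.5,0,9.4,0,0,0,0,0,0,9.4]

```text
time: 1.95
position: [556.0, 233.0, 269.7]
ee_rot: [[0.233, 0.972, 0.0], [0.972, -0.233, -0.001], [-0.001, 0.0, -1.0]]
ft_force: [0.0, 0.9, -0.7]
opening: 93.9
```

```bash
python3 - <<'E'
from h import *
o=env.get_obs(); print(o['time'],o['position'],o['ee_rot'],o['ft_force'])
im=env.capture('wrist'); cv2.imwrite('pics/w1.png',im)
K,R,t=cam('wrist'); print(-R.T@t)
for l in('shackle','safety_stand','keeper','safety_top'): print(l,[(np.round(d['rect']).tolist(),round(d['confidence'],2)) for d in env.spot_in(l,'wrist')][:4])
E
```

```text
1.95 [556.02 233.02 269.68] [[ 0.23  0.97  0.  ]
 [ 0.97 -0.23 -0.  ]
 [-0.    0.   -1.  ]] [ 0.04  0.86 -0.74]
[471.51 255.42 449.24]
shackle [([221.0, 198.0, 45.0, 28.0], 0.85), ([296.0, 209.0, 65.0, 41.0], 0.84), ([380.0, 198.0, 48.0, 28.0], 0.58)]
safety_stand [([282.0, 245.0, 83.0, 126.0], 0.73), ([406.0, 220.0, 144.0, 103.0], 0.16)]
keeper [([320.0, 263.0, 19.0, 22.0], 0.96)]
safety_top [([283.0, 247.0, 78.0, 127.0], 0.78)]
```

View pics/w1.png

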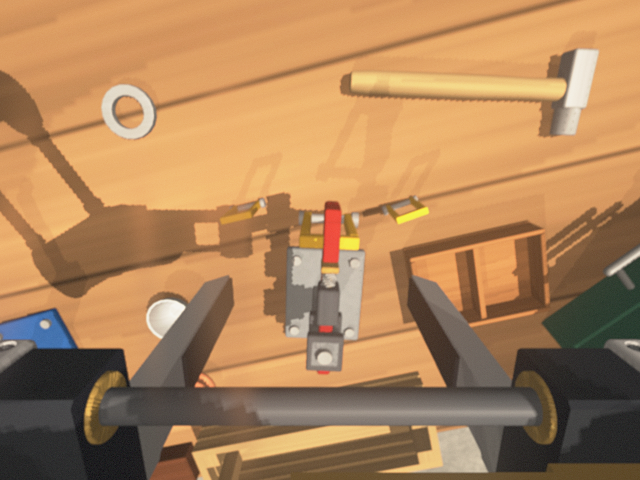

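Wrist view: bar at about (330,243), hook tip at (332,205), post at (324,355). The fingers straddle it. Next I refine the geometry by colour.

```bash
python3 - <<'E'
from h import *
im=cv2.imread('pics/w1.png'); b,g,r=[im[...,i].astype(int) for i in range(3)]
red=(r>110)&(g<60)&(b<60); yel=(r>140)&(g>110)&(b<70)
for v in range(200,380,6):
    for nm,m in(('red',red),('yel',yel)):
        c=np.where(m[v,280:370])[0]+280
        if len(c)>3: print(v,nm,c.min(),c.max(),len(c),end=' | ')
    print()
v=np.where(red[:,327:338].sum(1)>5)[0];print('red rows',v.min(),v.max(),v[np.where(np.diff(v)>1)[0]])
for c in (306,310,350,354):
    v=np.where(yel[200:280,c])[0]+200; print('yel col',c,v.min(),v.max())
cv2.imwrite('pics/w1c.png',cv2.resize(im[190:390,270:380],None,fx=3,fy=3,interpolation=cv2.INTER_CUBIC)[:600])
E
```

```text
206 red 326 329 4 | 
212 yel 307 311 5 | 
218 yel 346 350 5 | 
224 yel 348 352 5 | 
230 yel 345 355 8 | 
236 yel 300 357 41 | 
242 yel 299 339 25 | 



266 yel 323 329 5 | 

















Traceback (most recent call last):
ValueError: zero-size array to reduction operation minimum which has no identity
```

```bash
python3 - <<'E'
from h import *
im=cv2.imread('pics/w1.png'); h=cv2.cvtColor(im,cv2.COLOR_BGR2HSV).astype(int); H,S,V=h[...,0],h[...,1],h[...,2]
red=((H<5)|(H>172))&(S>170)&(V>60); yel=(H>20)&(H<32)&(S>170)&(V>90)
for v in range(198,380,5):
    s=str(v)
    for nm,m in(('red',red),('yel',yel)):
        c=np.where(m[v,280:370])[0]+280
        if len(c)>3: s+=f' | {nm} {c.min()} {c.max()} {len(c)}'
    print(s)
for c in (303,308,350,356,331):
    print(c,'yel',np.where(yel[200:290,c])[0]+200,'red',np.where(red[190:290,c])[0][[0,-1]]+190 if red[190:290,c].any() else '')
cv2.imwrite('pics/w1c.png',cv2.resize(im[195:290,270:380],None,fx=6,fy=6,interpolation=cv2.INTER_CUBIC)[:600])
E
```

```text
198
203
208
213 | red 325 340 16
218 | red 325 340 16
223 | red 325 339 15
228 | red 325 339 15
233 | red 324 339 16
238 | red 325 338 14 | yel 315 358 21
243 | red 324 337 14 | yel 340 358 19
248 | red 324 337 14 | yel 340 358 19
253 | red 324 337 14
258 | red 323 337 15
263
268
273
278
283
288
293
298
303
308
313
318
323
328 | red 320 331 12
333
338
343
348
353
358
363
368
373 | red 322 326 5
378
303 yel [] red 
308 yel [] red 
350 yel [238 239 240 241 242 243 244 245 246 247 248] red 
356 yel [238 239 240 241 242 243 244 245 246 247 248 249] red 
331 yel [] red [209 261]
```

View pics/w1c.png

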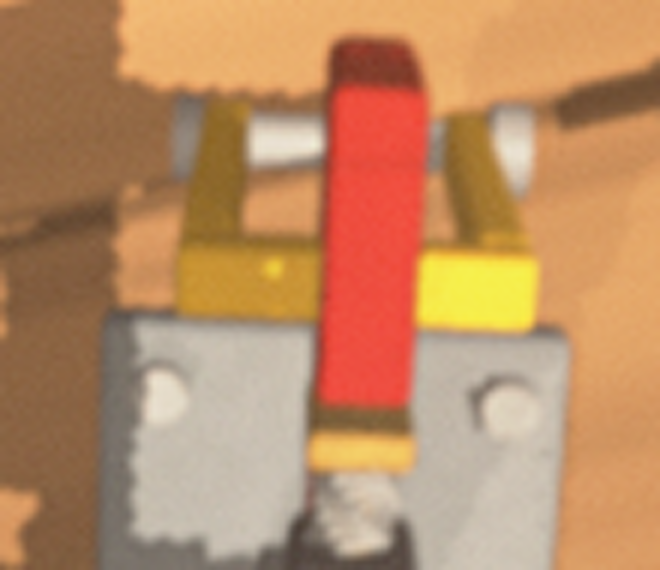

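```bash
python3 - <<'E'
from h import *
P=lambda u,v,z: onz('wrist',u,v,z)
tip=P(333,209.2,156); nose=P(330.8,262.5,156); bolt=P(324.5,357,138)
print('tip',tip,'nose',nose,np.linalg.norm(nose-tip),'post',bolt)
d=nose-tip; print('yaw nose',np.degrees(np.arctan2(d[1],d[0])), 'yaw tip-post',np.degrees(np.arctan2(*(bolt-tip)[1::-1])))
L=P(300,243.5,140);Rr=P(359.8,243.5+1,140); m=(L+Rr)/2; e=Rr-L
print('bar',L,Rr,m,np.linalg.norm(e),'yaw',np.degrees(np.arctan2(-e[0],e[1])))
print('bar f/b',P(330,236.7,140),P(330,250,140)); print('keeper top',P(330,267,154),P(330,273.3,154))
# base plate corners left/right edges
print('pins',P(298,217,50),P(357,217,50))
o=env.get_obs();Rt=np.array(o['ee_rot']);p=np.array(o['position']);print(p)
for n,X in(('bar',m),('tip',tip),('nose',nose),('post',bolt)): print(n,'tool',Rt.T@(X-p))
# cross-check vs scene camera
print(proj('scene',np.array([tip,nose,bolt,L,Rr])))
E
```

```text
tip [535.34 253.03 156.  ] nose [580.65 240.97 156.  ] 46.88361861424417 post [683.76 211.89 138.  ]
yaw nose -14.900498767127191 yaw tip-post -15.489942131291933
bar [562.74 217.29 140.  ] [575.86 269.12 140.  ] [569.3 243.2 140. ] 53.46390091930951 yaw -14.206991379864581
bar f/b [562.67 244.78 140.  ] [574.84 242.03 140.  ]
keeper top [585.32 239.27 154.  ] [591.08 237.97 154.  ]
pins [558.87 211.18  50.  ] [574.05 275.97  50.  ]
[552.45 236.66 270.74]
bar tool [ 10.14  14.96 130.74]
tip tool [ 12.   -20.35 114.75]
nose tool [ 10.55  26.51 114.74]
post tool [  5.65 133.55 132.7 ]
[[415.12 297.56]
 [391.27 304.98]
 [334.58 325.51]
 [390.14 293.87]
 [401.75 319.3 ]]
```

The arm was still settling when that picture was taken, so I retake it at rest and carry the measured pixels over by matching.

```bash
python3 - <<'E'
from h import *
o=env.get_obs();print(o['position'],np.abs(o['qd']).max())
im=env.capture('wrist'); cv2.imwrite('pics/w2.png',im); o=env.get_obs();print(o['position'])
a=cv2.imread('pics/w1.png')
def sh(r):
    t=a[r[1]:r[3],r[0]:r[2]]; m=cv2.matchTemplate(im,t,cv2.TM_CCOEFF_NORMED); _,c,_,l=cv2.minMaxLoc(m); return l[0]-r[0],l[1]-r[1],round(c,2)
s1=sh((290,200,370,280)); s2=sh((300,330,350,380)); print(s1,s2)
P=lambda u,v,z,s=s1: onz('wrist',u+s[0],v+s[1],z)
tip=P(333,209.2,156); nose=P(330.8,262.5,156); bolt=P(324.5,357,138,s2); L=P(300,243.5,140);Rr=P(359.8,244.5,140); m=(L+Rr)/2
d=bolt-tip; print('yaw',np.degrees(np.arctan2(d[1],d[0])))
Rt=np.array(o['ee_rot']);p=np.array(o['position']);print(Rt)
for n,X in(('bar',m),('tip',tip),('nose',nose),('post',bolt)): print(n,X,'tool',Rt.T@(X-p))
print(proj('scene',np.array([tip,nose,bolt,L,Rr])), proj('top',np.array([tip,nose,bolt,L,Rr])))
E
```

```text
[552.45 236.66 270.74] 0.3012681045520903
[552.44 236.69 270.79]
(-3, 4, 0.96) (-4, 4, 0.98)
yaw -16.020167093584437
[[ 0.23  0.97  0.  ]
 [ 0.97 -0.23  0.  ]
 [ 0.   -0.   -1.  ]]
bar [572.45 239.8  140.  ] tool [  7.52  18.8  130.79]
tip [538.14 249.92 156.  ] tool [  9.6  -16.92 114.8 ]
nose [583.75 237.69 156.  ] tool [  8.03  30.27 114.79]
post [687.51 207.03 138.  ] tool [  1.72 138.29 132.78]
[[412.85 297.02]
 [388.8  304.44]
 [331.34 324.45]
 [387.65 293.28]
 [399.23 318.76]] [[198.91 261.61]
 [204.84 240.18]
 [220.94 193.66]
 [217.45 248.89]
 [193.36 243.14]]
```

play_rows:
  series: [0,0,2,0,0,0,9.4,0,0,0,0.8,1.85,3,9.4,0,0,0,0,0,4,9.4,0,0,0,0,0,3,9.4,0,0,0,0,0,0,9.4]

```text
time: 2.88
position: [571.4, 238.4, 168.2]
ee_rot: [[0.263, 0.965, -0.005], [0.965, -0.263, -0.001], [-0.003, -0.005, -1.0]]
ft_force: [0.3, -0.2, 0.2]
opening: 93.8
```

```bash
python3 - <<'E'
from h import *
im=env.capture('wrist');im=env.capture('wrist'); o=env.get_obs(); print(o['time'],o['position'],o['ee_rot'],o['ft_force'])
im=env.capture('wrist'); cv2.imwrite('pics/w3.png',im); 
E
```

```text
2.975 [573.81 239.02 171.48] [[ 0.26  0.96  0.  ]
 [ 0.96 -0.26  0.  ]
 [ 0.    0.   -1.  ]] [ 0.35 -0.89  0.25]
```

View pics/w3.png

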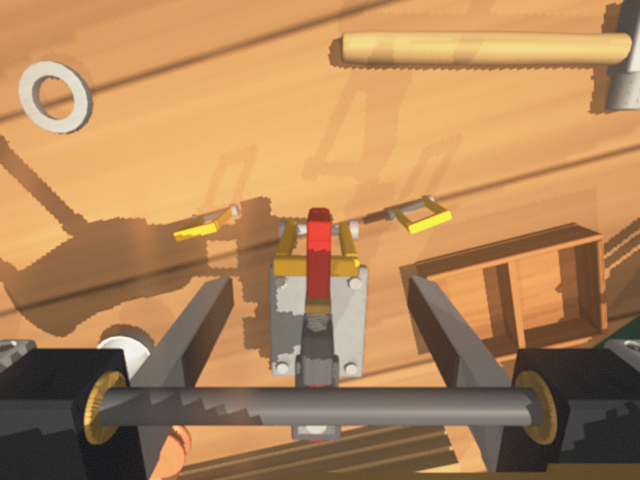

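Wrist view: the hook stands upright in the image at col 318, with the bar at rows ~259–275 and cols 274–361. The alignment is good.

```bash
python3 - <<'E'
from h import *
im=cv2.imread('pics/w3.png'); h=cv2.cvtColor(im,cv2.COLOR_BGR2HSV).astype(int); H,S,V=h[...,0],h[...,1],h[...,2]
g=im.astype(int)
for c in(290,300,318,340,350): print(c,[(v,*g[v,c]) for v in range(250,284,2)] if c in(300,340) else '')
print('row318 red',[(v,*g[v,318]) for v in range(204,320,4)])
o=env.get_obs();Rt=np.array(o['ee_rot']);p=np.array(o['position'])
for n,u,v,z in(('barfront',317.5,258,140),('barback',317.5,275.5,140),('post',316,428,138)):
    X=onz('wrist',u,v,z); print(n,X,Rt.T@(X-p))
E
```

```text
290 
300 [(250, np.int64(98), np.int64(153), np.int64(216)), (252, np.int64(97), np.int64(153), np.int64(217)), (254, np.int64(87), np.int64(140), np.int64(203)), (256, np.int64(47), np.int64(102), np.int64(137)), (258, np.int64(41), np.int64(108), np.int64(146)), (260, np.int64(49), np.int64(132), np.int64(180)), (262, np.int64(52), np.int64(150), np.int64(200)), (264, np.int64(50), np.int64(147), np.int64(202)), (266, np.int64(51), np.int64(150), np.int64(201)), (268, np.int64(46), np.int64(147), np.int64(199)), (270, np.int64(54), np.int64(151), np.int64(202)), (272, np.int64(50), np.int64(146), np.int64(200)), (274, np.int64(55), np.int64(147), np.int64(201)), (276, np.int64(146), np.int64(173), np.int64(194)), (278, np.int64(180), np.int64(194), np.int64(200)), (280, np.int64(181), np.int64(193), np.int64(201)), (282, np.int64(181), np.int64(195), np.int64(205))]
318 
340 [(250, np.int64(88), np.int64(142), np.int64(205)), (252, np.int64(95), np.int64(151), np.int64(213)), (254, np.int64(96), np.int64(151), np.int64(216)), (256, np.int64(57), np.int64(111), np.int64(151)), (258,
[... 1587 characters left out ...]
np.int64(52), np.int64(61), np.int64(157)), (280, np.int64(47), np.int64(60), np.int64(156)), (284, np.int64(52), np.int64(61), np.int64(155)), (288, np.int64(48), np.int64(59), np.int64(153)), (292, np.int64(54), np.int64(62), np.int64(155)), (296, np.int64(51), np.int64(62), np.int64(151)), (300, np.int64(60), np.int64(91), np.int64(112)), (304, np.int64(58), np.int64(92), np.int64(119)), (308, np.int64(70), np.int64(123), np.int64(160)), (312, np.int64(73), np.int64(116), np.int64(151)), (316, np.int64(98), np.int64(111), np.int64(120))]
barfront [566.63 240.87 140.  ] [-0.34 -7.95 32.16]
barback [577.88 237.78 140.  ] [-0.37  3.71 32.19]
post [694.1  204.68 138.  ] [ -1.82 124.54  34.48]
```

play_rows:
  series: [0,0,0,0,-0.15,3.3,9.4,0,0,0,0,0,3,9.4,0,0,0,0,0,0,9.4,0,0,0,0,0,0,9.4,0,0,0,0,0,0,6.5]
  squeeze: 20

```text
time: 3.65
position: [573.4, 239.3, 109.5]
ee_rot: [[0.263, 0.965, 0.004], [0.965, -0.263, 0.001], [0.002, 0.003, -1.0]]
ft_force: [0.8, -0.0, -0.3]
opening: 87.4
```

play_rows:
  series: [0,0,0,0,0,0,6,0,0,0,0,0,0,5.7,0,0,0,0,0,0,5.4,0,0,0,0,0,0,4.8,0,0,0,0,0,0,4.8]
  squeeze: 30

```text
time: 4.28
position: [571.9, 238.5, 107.6]
ee_rot: [[0.262, 0.965, -0.0], [0.965, -0.262, -0.001], [-0.001, 0.0, -1.0]]
ft_force: [-1.1, -1.6, 1.4]
opening: 53.7
```

play_rows:
  series: [0,0,0,0,0,-0.15,4.8,0,0,0,0,0,-0.1,4.8,0,0,0,0,0,0,4.8,0,0,0,0,0,0,4.8]

```text
time: 4.78
position: [571.9, 239.0, 109.8]
ee_rot: [[0.262, 0.965, -0.0], [0.965, -0.262, 0.0], [0.0, -0.0, -1.0]]
ft_force: [-0.5, 0.1, -3.5]
opening: 54.1
```

play_rows:
  series: [0,0,0,0,0.25,0,4.8,0,0,0,0,0.25,0,4.8,0,0,0,0,0.1,0,4.8,0,0,0,0,0,0,4.8,0,0,0,0,0,0,4.8]

```text
time: 5.4
position: [577.8, 237.3, 110.0]
ee_rot: [[0.263, 0.965, -0.0], [0.965, -0.263, 0.0], [0.0, -0.0, -1.0]]
ft_force: [-0.6, 0.7, -3.4]
opening: 53.6
```

play_rows:
  series: [0,0,0,0,0.15,0,4.8,0,0,0,0,0.15,0,4.8,0,0,0,0,0,0,4.8,0,0,0,0,0,0,4.8]

```text
time: 5.9
position: [580.7, 236.5, 110.0]
ee_rot: [[0.263, 0.965, -0.0], [0.965, -0.263, 0.0], [0.0, -0.0, -1.0]]
ft_force: [-0.5, -0.4, -3.1]
opening: 54.1
```

play_rows:
  series: [0,0,0,0,0.15,0,4.8,0,0,0,0,0.15,0,4.8,0,0,0,0,0,0,4.8,0,0,0,0,0,0,4.8]

```text
time: 6.4
position: [583.0, 235.9, 109.9]
ee_rot: [[0.262, 0.965, -0.001], [0.965, -0.262, 0.0], [-0.0, -0.001, -1.0]]
ft_force: [-2.2, 0.3, -1.7]
opening: 53.8
```

play_rows:
  series: [0,0,0,0,0.15,0,4.8,0,0,0,0,0.15,0,4.8,0,0,0,0,0,0,4.8,0,0,0,0,0,0,4.8]

```text
time: 6.9
position: [586.3, 234.9, 109.9]
ee_rot: [[0.263, 0.965, -0.0], [0.965, -0.263, 0.0], [-0.0, -0.0, -1.0]]
ft_force: [-2.9, 0.6, -1.9]
opening: 53.7
```

play_rows:
  series: [0,0,0,0,0.1,0,4.8,0,0,0,0,0.1,0,4.8,0,0,0,0,0,0,4.8,0,0,0,0,0,0,4.8]

```text
time: 7.4
position: [588.2, 234.4, 109.9]
ee_rot: [[0.263, 0.965, -0.0], [0.965, -0.263, -0.0], [-0.0, -0.0, -1.0]]
ft_force: [-3.7, 0.5, -1.9]
opening: 53.7
```

play_rows:
  series: [0,0,0,0,0.1,0,4.8,0,0,0,0,0.1,0,4.8,0,0,0,0,0,0,4.8,0,0,0,0,0,0,4.8]

```text
time: 7.9
position: [590.2, 233.8, 109.9]
ee_rot: [[0.263, 0.965, -0.0], [0.965, -0.263, -0.0], [-0.0, -0.0, -1.0]]
ft_force: [-4.4, 0.4, -2.3]
opening: 53.7
```

play_rows:
  series: [0,0,0,0,0.08,0,4.8,0,0,0,0,0,0,4.8,0,0,0,0,0,0,4.8]

```text
time: 8.28
position: [591.0, 233.6, 109.9]
ee_rot: [[0.263, 0.965, -0.0], [0.965, -0.263, -0.0], [-0.0, -0.0, -1.0]]
ft_force: [-3.7, -0.3, -2.1]
opening: 54.0
```

play_rows:
  series: [0,0,0,0,0.06,0,4.8,0,0,0,0,0,0,4.8,0,0,0,0,0,0,4.8]

```text
time: 8.65
position: [591.6, 233.4, 109.9]
ee_rot: [[0.263, 0.965, -0.0], [0.965, -0.263, -0.0], [-0.0, -0.0, -1.0]]
ft_force: [-4.2, 0.5, -2.9]
opening: 54.1
```

play_rows:
  series: [0,0,0,0,0.05,0,4.8,0,0,0,0,0,0,4.8,0,0,0,0,0,0,4.8]

```text
time: 9.02
position: [592.1, 233.3, 109.9]
ee_rot: [[0.262, 0.965, -0.0], [0.965, -0.262, -0.0], [-0.0, -0.0, -1.0]]
ft_force: [-5.4, -0.4, -3.2]
opening: 53.8
```

play_rows:
  series: [0,0,0,0,0.03,0,4.8,0,0,0,0,0,0,4.8,0,0,0,0,0,0,4.8]

```text
time: 9.4
position: [592.4, 233.2, 109.9]
ee_rot: [[0.262, 0.965, -0.0], [0.965, -0.262, -0.0], [-0.0, -0.0, -1.0]]
ft_force: [-5.3, 0.2, -3.7]
opening: 53.3
```

```bash
python3 - <<'E'
from h import *
F=[]
for i in range(4): env.capture('wrist'); F.append(env.get_obs()['ft_force'])
print(np.mean(F,0)); im=env.capture('wrist'); cv2.imwrite('pics/w4.png',cv2.resize(im[190:330,240:400],None,fx=4,fy=4,interpolation=cv2.INTER_CUBIC))
E
```

```text
[-4.83 -0.16 -2.95]
```

View pics/w4.png

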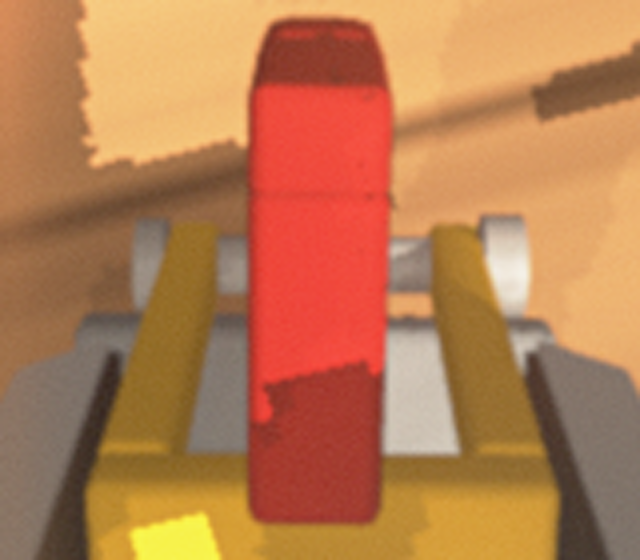

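Crop: nose end at crop row ~522, bar front edge at ~485. I compute the clearance between them, allowing for height.

```bash
python3 - <<'E'
from h import *
o=env.get_obs();Rt=np.array(o['ee_rot']);p=np.array(o['position']);print(p)
for n,u,v,z in(('tip top edge',320,190+86/4,156),('nose end top',319,190+520/4,156),('nose if lower edge',319,190+520/4,147),('bar front top',319,190+487/4,142.5),('bar front bottom',319,190+455/4,132.5)):
    print(n,(Rt.T@(onz('wrist',u,v,z)-p)))
E
```

```text
[592.37 233.24 109.92]
tip top edge [  1.19 -55.15 -46.07]
nose end top [  0.74  -9.63 -46.08]
nose if lower edge [  0.72  -4.5  -37.08]
bar front top [  0.71  -6.09 -32.58]
bar front bottom [  0.69  -4.9  -22.58]
```

play_rows:
  series: [0,0,0,0,0,-0.2,4.8,0,0,0,0,0,-0.2,4.8,0,0,0,0,0,-0.2,4.8,0,0,0,0,0,0,4.8]

```text
time: 10.15
position: [592.6, 233.6, 116.3]
ee_rot: [[0.262, 0.965, 0.0], [0.965, -0.262, 0.001], [0.001, 0.0, -1.0]]
ft_force: [-4.9, 1.6, -3.7]
opening: 53.7
```

play_rows:
  series: [0,0,0,0,0,-0.15,4.8,0,0,0,0,0,-0.15,4.8,0,0,0,0,0,-0.15,4.8,0,0,0,0,0,0,4.8]

```text
time: 10.65
position: [592.5, 233.3, 120.7]
ee_rot: [[0.263, 0.965, 0.0], [0.965, -0.263, 0.0], [0.0, 0.0, -1.0]]
ft_force: [-5.3, 1.8, -3.5]
opening: 53.9
```

play_rows:
  series: [0,0,0,0,0,-0.3,4.8,0,0,0,0,0,-0.3,4.8,0,0,0,0,0,-0.3,4.8,0,0,0,0,0,0,4.8]

```text
time: 11.15
position: [592.6, 233.4, 130.2]
ee_rot: [[0.262, 0.965, 0.001], [0.965, -0.262, 0.0], [0.0, 0.0, -1.0]]
ft_force: [-4.5, 0.8, -3.4]
opening: 54.0
```

play_rows:
  series: [0,0,0,0,0,-0.3,4.8,0,0,0,0,0,-0.3,4.8,0,0,0,0,0,-0.3,4.8,0,0,0,0,0,-0.3,4.8,0,0,0,0,0,-0.3,4.8]

```text
time: 11.78
position: [593.1, 233.2, 145.0]
ee_rot: [[0.263, 0.965, 0.001], [0.965, -0.263, 0.0], [0.0, 0.001, -1.0]]
ft_force: [-0.4, 0.2, -3.7]
opening: 53.8
```

play_rows:
  series: [0,0,0,0,0,-0.3,4.8,0,0,0,0,0,-0.3,4.8,0,0,0,0,0,-0.3,4.8,0,0,0,0,0,0,4.8]

```text
time: 12.28
position: [592.7, 233.4, 153.8]
ee_rot: [[0.262, 0.965, 0.001], [0.965, -0.262, 0.0], [0.0, 0.001, -1.0]]
ft_force: [0.8, 0.2, -3.1]
opening: 53.6
```

```bash
python3 - <<'E'
from h import *
F=[]
for i in range(3): env.capture('wrist'); F.append(env.get_obs()['ft_force'])
print(np.mean(F,0)); im=env.capture('wrist'); cv2.imwrite('pics/w5.png',cv2.resize(im[190:340,240:400],None,fx=4,fy=4,interpolation=cv2.INTER_CUBIC)); print(env.get_obs()['position'])
E
```

```text
[-0.48 -0.22 -3.3 ]
[592.35 233.3  153.32]
```

View pics/w5.png

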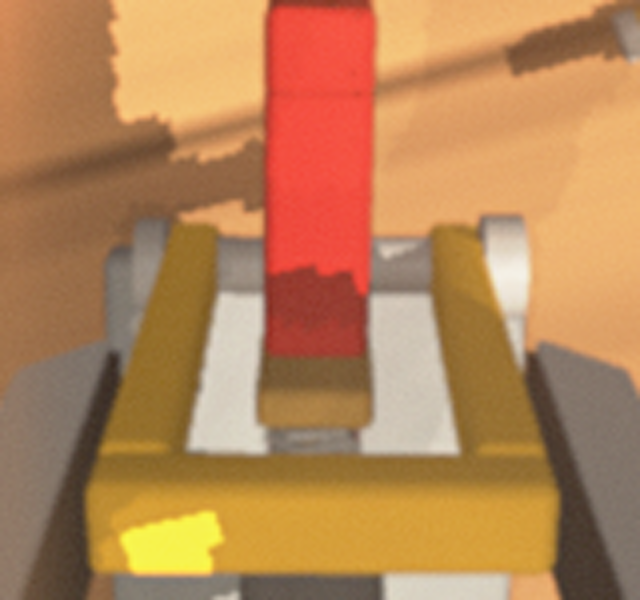

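Crop: the bar is clear above the nose, the keeper has sprung shut, and the force reading is only the weight. Now out over the tip, then up.

play_rows:
  series: [0,0,0,0,-2,0,4.8,0,0,0,0,-2.5,0,4.8,0,0,0,0,-2.5,0,4.8,0,0,0,0,-2.5,0,4.8,0,0,0,0,0,-1,4.8]

```text
time: 13.1
position: [497.1, 258.4, 163.2]
ee_rot: [[0.261, 0.965, -0.004], [0.965, -0.261, -0.001], [-0.002, -0.003, -1.0]]
ft_force: [-0.1, -0.2, -3.0]
opening: 53.8
```

play_rows:
  series: [0,0,0,0,0,-3,4.8,0,0,0,0,0,-4,4.8,0,0,-6,0,0,-4,4.8,0,0,-7,0,0,-3,4.8,0,0,0,0,0,0,4.8]

```text
time: 13.72
position: [502.6, 258.7, 306.6]
ee_rot: [[0.04, 0.999, 0.007], [0.999, -0.04, 0.002], [0.003, 0.007, -1.0]]
ft_force: [-0.1, 1.9, -3.8]
opening: 53.8
```

play_rows:
  series: [0,0,0,-3,0.8,0,4.8,0,0,0,-5,1.4,0,4.8,0,0,0,-5,1.4,0,4.8,0,0,0,-5,1.4,0,4.8,0,0,0,-5,1.4,0,4.8]

```text
time: 14.35
position: [555.5, 24.2, 301.7]
ee_rot: [[0.041, 0.999, -0.002], [0.999, -0.041, 0.0], [0.0, -0.002, -1.0]]
ft_force: [0.8, 0.5, -2.0]
opening: 53.9
```

play_rows:
  series: [0,0,0,-5,1.4,0,4.8,0,0,0,-3.4,1.4,0,4.8,0,0,0,-2,0.5,0,4.8,0,0,0,0,0,0,4.8,0,0,0,0,0,0,4.8]

```text
time: 14.98
position: [584.3, -77.8, 303.1]
ee_rot: [[0.038, 0.999, -0.001], [0.999, -0.038, 0.002], [0.001, -0.001, -1.0]]
ft_force: [0.1, 0.9, -2.7]
opening: 53.5
```

```bash
python3 - <<'E'
from h import *
for i in range(3): env.capture('wrist')
o=env.get_obs();print(o['position'],np.abs(o['qd']).max(),o['opening'])
im=env.capture('wrist'); cv2.imwrite('pics/w6.png',im)
K,R,t=cam('wrist'); np.savez('w6.npz',K=K,R=R,t=t,p=o['position'],Rt=o['ee_rot'])
E
```

```text
[584.5  -77.79 303.73] 0.21257161252240586 53.84226981766969
```

View pics/w6.png

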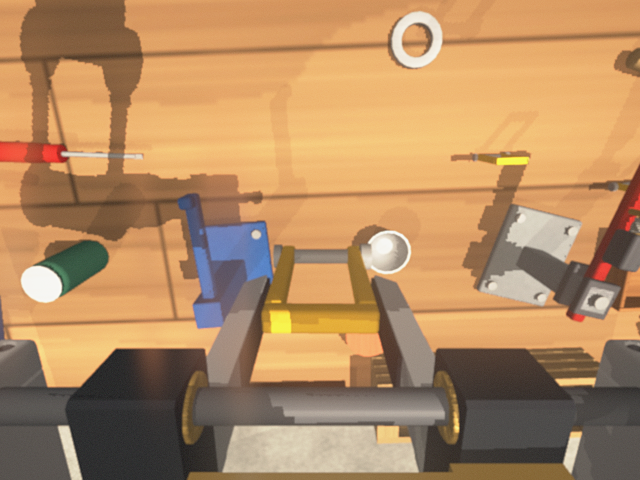

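Wrist view: blue arm tip at ~(190,200), post at ~(208,312), and the shackle is held square in the jaws. I take one close crop for precise edges.

```bash
python3 - <<'E'
from h import *
im=cv2.imread('pics/w6.png'); cv2.imwrite('pics/w6c.png',cv2.resize(im[185:335,165:285],None,fx=4,fy=4,interpolation=cv2.INTER_CUBIC))
E
```

```text
(no output)
```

View pics/w6c.png

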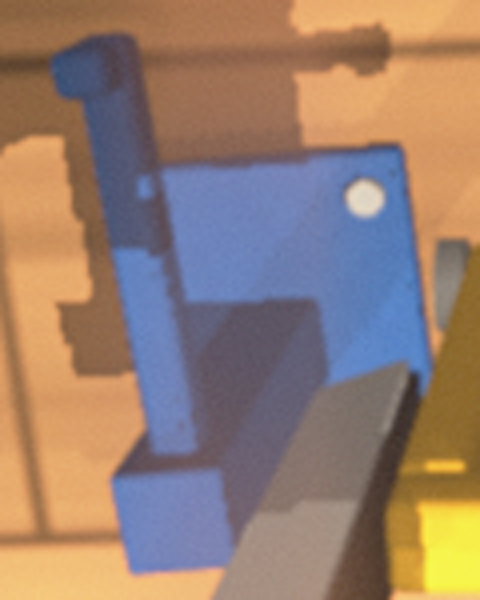

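```bash
python3 - <<'E'
from h import *
d=np.load('w6.npz');K,R,t,p,Rt=[d[k] for k in('K','R','t','p','Rt')]
def P(u,v,z):
    D=R.T@np.linalg.inv(K)@np.array([165+u/4,185+v/4,1.]);o=-R.T@t;return o+D*(z-o[2])/D[2]
a=P(142,250,130);b=P(172,430,130);e=b-a;print('arm axis',a,b,'yaw',np.degrees(np.arctan2(e[1],e[0])), 'w',np.linalg.norm(P(115,250,130)-P(170,250,130)))
c=[P(113,478,134),P(222,466,134),P(232,566,134),P(135,573,134)]
for x in c: print('post',x)
pc=np.mean(c,0);print('ctr',pc, [np.linalg.norm(c[i]-c[i-1]) for i in range(4)])
f=(c[1]+c[2]-c[0]-c[3]);print('post yaw',np.degrees(np.arctan2(-f[0],f[1])))
n=(c[2]+c[3]-c[0]-c[1]);print('post yaw2',np.degrees(np.arctan2(n[1],n[0])))
print('plate corner near',P(150,160,8),P(402,147,8),'yaw',np.degrees(np.arctan2(*(-(P(402,147,8)-P(165,162,8))[:1]/1,(P(402,147,8)-P(165,162,8))[1]))))
print('tip top?',P(82,78,144))
print('now tcp',p,Rt)
E
```

```text
arm axis [ 612.99 -199.58  130.  ] [ 663.4  -198.34  130.  ] yaw 1.4174714075233315 w 14.024238738211837
post [ 674.81 -214.3   134.  ]
post [ 672.42 -185.05  134.  ]
post [ 702.25 -185.85  134.  ]
post [ 703.37 -212.31  134.  ]
ctr [ 688.21 -199.38  134.  ] [np.float64(28.62985345099078), np.float64(29.347070124233593), np.float64(29.83936473226969), np.float64(26.483050163216163)]
post yaw 3.5933731436507945
post yaw2 1.1716932192109217
plate corner near [ 620.56 -236.19    8.  ] [ 619.3 -151.     8. ] yaw [1.54]
tip top? [ 565.25 -203.05  144.  ]
now tcp [584.5  -77.79 303.73] [[ 0.04  1.    0.  ]
 [ 1.   -0.04  0.  ]
 [ 0.    0.   -1.  ]]
```

play_rows:
  series: [0,0,-4,0,-3,0,4.8,0,0,0,-4,-3.4,0,4.8,0,0,0,-4,-3.4,0,4.8,0,0,0,-4,0,0,4.8,0,0,0,0,0,3,4.8]

```text
time: 15.8
position: [492.0, -203.2, 275.6]
ee_rot: [[-0.028, 1.0, 0.006], [1.0, 0.028, -0.005], [-0.005, 0.006, -1.0]]
ft_force: [0.1, 0.1, -3.6]
opening: 53.7
```

play_rows:
  series: [0,0,0,0,0,5,4.8,0,0,0,0,0,5,4.8,0,0,0,0,0,2.5,4.8,0,0,0,0,0,0,4.8,0,0,0,0,0,0,4.8]

```text
time: 16.42
position: [491.7, -200.3, 149.9]
ee_rot: [[-0.032, 0.999, 0.003], [0.999, 0.032, -0.001], [-0.001, 0.002, -1.0]]
ft_force: [0.3, -0.3, -3.1]
opening: 53.6
```

```bash
python3 - <<'E'
from h import *
for i in range(2): env.capture('wrist')
o=env.get_obs();print(o['time'],o['position'],o['ee_rot'],o['ft_force'],o['opening'])
im=env.capture('wrist');a=im[180:480,120:520]; cv2.imwrite('pics/w7.png',im)
Rt=np.array(o['ee_rot']);p=np.array(o['position'])
for X in([612,-200.5,p[2]],[565,-203,p[2]]): print(Rt.T@(np.array(X)-p))
E
```

```text
16.525 [ 491.87 -200.62  150.3 ] [[-0.03  1.    0.  ]
 [ 1.    0.03 -0.  ]
 [-0.    0.   -1.  ]] [-0.59 -0.46 -2.98] 53.59109185869781
[ -3.66 120.08   0.4 ]
[-4.68 73.02  0.25]
```

View pics/w7.png

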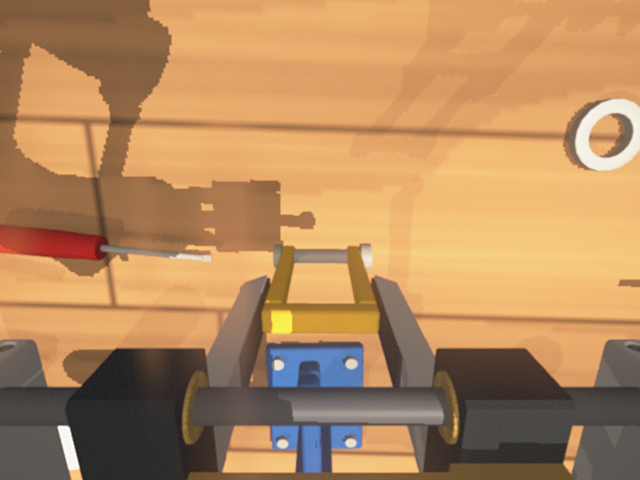

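Wrist view: blue tip at col ~309, bar centre at ~321. That agrees with the −4 mm sideways correction. I advance with the bar above the tip and the pin below the arm.

play_rows:
  series: [0,0,0,-0.4,2,0,4.8,0,0,0,0,2.5,0,4.8,0,0,0,0,2.5,0,4.8,0,0,0,0,2.5,0,4.8,0,0,0,0,2.5,0,4.8]

```text
time: 17.2
position: [612.0, -200.6, 149.6]
ee_rot: [[-0.031, 1.0, 0.002], [1.0, 0.031, -0.001], [-0.001, 0.002, -1.0]]
ft_force: [-0.1, -1.3, -3.8]
opening: 53.7
```

play_rows:
  series: [0,0,0,0,0,1,4.8,0,0,0,0,0,1,4.8,0,0,0,0,0,1,4.8,0,0,0,0,0,0.5,4.8,0,0,0,0,0,0,4.8]

```text
time: 17.82
position: [610.0, -200.3, 113.0]
ee_rot: [[-0.031, 1.0, -0.001], [1.0, 0.031, 0.001], [0.001, -0.001, -1.0]]
ft_force: [0.0, -0.7, -2.8]
opening: 53.9
```

```bash
python3 - <<'E'
from h import *
for i in range(2): env.capture('scene')
o=env.get_obs();print(o['time'],o['position'],o['ft_force'],o['opening'])
E
```

```text
17.925 [ 610.71 -200.58  113.75] [ 0.26  0.4  -2.42] 53.52529327292581
```

Bar underside is at about 136 mm, so I lower it slowly until the weight comes off.

play_rows:
  series: [0,0,0,0,0,0.15,4.8,0,0,0,0,0,0.15,4.8,0,0,0,0,0,0.1,4.8,0,0,0,0,0,0,4.8,0,0,0,0,0,0,4.8]

```text
time: 18.55
position: [610.7, -200.4, 109.5]
ee_rot: [[-0.031, 1.0, 0.0], [1.0, 0.031, 0.0], [0.0, 0.0, -1.0]]
ft_force: [0.3, -0.8, -2.4]
opening: 53.6
```

play_rows:
  series: [0,0,0,0,0,0.1,4.8,0,0,0,0,0,0.1,4.8,0,0,0,0,0,0,4.8,0,0,0,0,0,0,4.8]

```text
time: 19.05
position: [610.7, -200.4, 107.6]
ee_rot: [[-0.031, 1.0, 0.0], [1.0, 0.031, 0.0], [0.0, 0.0, -1.0]]
ft_force: [0.0, 0.5, -1.2]
opening: 53.7
```

play_rows:
  series: [0,0,0,0,0,0.05,4.8,0,0,0,0,0,0,4.8,0,0,0,0,0,0,4.8]

```text
time: 19.42
position: [610.7, -200.4, 107.6]
ee_rot: [[-0.031, 1.0, 0.001], [1.0, 0.031, -0.0], [-0.0, 0.001, -1.0]]
ft_force: [-1.6, 0.1, 3.8]
opening: 54.0
```

play_rows:
  series: [0,0,0,0,0,0.05,4.8,0,0,0,0,0,0,4.8,0,0,0,0,0,0,4.8]

```text
time: 19.8
position: [610.7, -200.4, 107.5]
ee_rot: [[-0.031, 1.0, 0.001], [1.0, 0.031, -0.0], [-0.0, 0.001, -1.0]]
ft_force: [-2.2, 1.4, 6.0]
opening: 53.6
```

Seated. I take the load off, open slowly, then lift straight away.

play_rows:
  series: [0,0,0,0,0,-0.06,4.8,0,0,0,0,0,0,4.8,0,0,0,0,0,0,5.6,0,0,0,0,0,0,6.2,0,0,0,0,0,0,7]

```text
time: 20.42
position: [610.7, -200.4, 106.6]
ee_rot: [[-0.031, 1.0, -0.0], [1.0, 0.031, 0.0], [0.0, -0.0, -1.0]]
ft_force: [-0.7, -0.2, 0.3]
opening: 68.0
```

play_rows:
  series: [0,0,0,0,0,0,9.4,0,0,0,0,0,0,9.4,0,0,0,0,0,0,9.4,0,0,0,0,0,0,9.4,0,0,0,0,0,0,9.4]

```text
time: 21.05
position: [610.6, -200.4, 107.1]
ee_rot: [[-0.031, 1.0, 0.0], [1.0, 0.031, 0.0], [0.0, 0.0, -1.0]]
ft_force: [-0.8, 0.0, -0.3]
opening: 94.0
```

play_rows:
  series: [0,0,0,0,0,-2,9.4,0,0,0,0,0,-3,9.4,0,0,0,0,0,-4,9.4,0,0,0,0,0,-4,9.4,0,0,0,0,0,-2,9.4]

```text
time: 21.68
position: [611.4, -200.8, 259.9]
ee_rot: [[-0.031, 1.0, 0.004], [1.0, 0.031, -0.002], [-0.002, 0.004, -1.0]]
ft_force: [0.0, -0.2, 0.2]
opening: 93.9
```

```bash
python3 - <<'E'
from h import *
for i in range(8): env.capture('wrist')
o=env.get_obs();print(o['time'],o['position'],o['ft_force'],o['opening'])
w=env.capture('wrist'); s=env.capture('scene')
c=np.zeros((600,800,3),np.uint8); c[:300,:400]=cv2.resize(w,(400,300)); c[:400,400:]=cv2.resize(s[130:250,180:300],(400,400),interpolation=cv2.INTER_CUBIC)
c[300:600,:400]=cv2.resize(s[250:400,260:460],(400,300),interpolation=cv2.INTER_CUBIC)
cv2.imwrite('pics/end.png',c)
E
```

```text
22.075 [ 610.   -200.17  255.46] [ 0.05  0.36 -0.  ] 93.86713798287799
```

View pics/end.png

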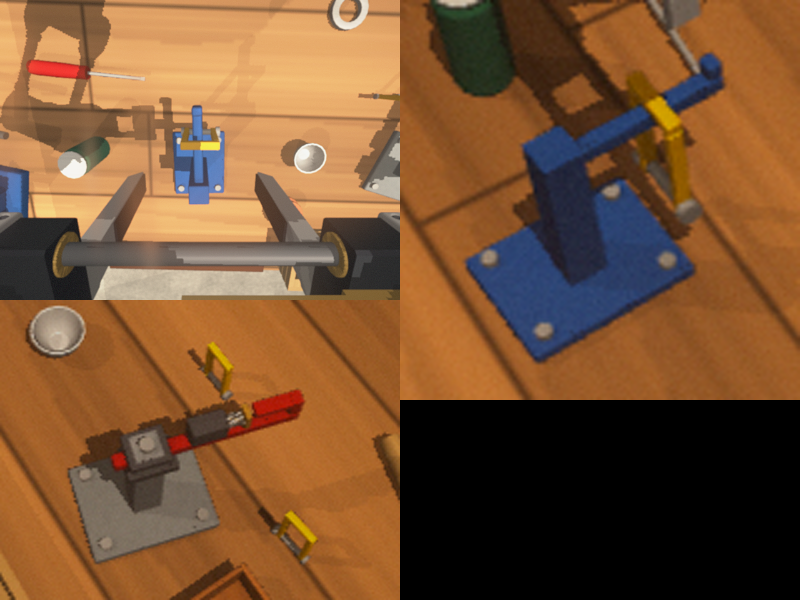

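The shackle hangs upright mid-arm, the keeper is closed, and the bystanders look unmoved. I let it settle, check that it is still, and hand in.

play_rows:
  series: [0,0,0,0,0,0,9.4,0,0,0,0,0,0,9.4,0,0,0,0,0,0,9.4,0,0,0,0,0,0,9.4,0,0,0,0,0,0,9.4]

```text
time: 22.8
position: [610.7, -200.4, 257.1]
ee_rot: [[-0.031, 1.0, 0.0], [1.0, 0.031, 0.0], [0.0, 0.0, -1.0]]
ft_force: [-0.2, -0.7, 0.0]
opening: 94.2
```

```bash
python3 - <<'E'
from h import *
a=env.capture('scene')
for i in range(5): env.capture('wrist')
b=env.capture('scene'); d=cv2.absdiff(cv2.GaussianBlur(a,(5,5),0),cv2.GaussianBlur(b,(5,5),0)); print(d[140:230,230:290].max(),d[:,:150].max(),env.get_obs()['ft_force'])
env.close_job()
E
```

```text
10 4 [ 0.89  0.97 -0.63]
the job is handed in; nothing more can be done
```

The yellow shackle is off the red hook and hanging by its bar near the middle of the blue arm. I handed the job in at about 23 s; the interface gives no verdict.

- **Taking it off:** I gripped it by the cheeks and pressed its bar against the keeper to about the stop. The force was about 5 N in the readings taken between moves. I lifted it while pressed, then took it out over the tip, and the pictures showed the keeper sprung shut.
- **Hanging it:** I lowered it onto the blue arm until it took the weight, with about 6 N of contact at most in the readings. Then I eased off, opened the gripper and lifted clear.
- **Last checks:** The final pictures show the shackle upright between tip and post, the keeper closed, and the bystanders in view where they were. The wrist force was about 1 N or less, which is within noise.
- **One weak check:** The stillness test was not fully clean. Comparing two scene pictures about 0.3 s apart, the area around the shackle changed by up to 10 grey levels, against 4 in a background strip. I took that as edge noise, but a very slight residual sway is not ruled out.

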